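# Set a polished window plate on the inspection stand and select the light

### The job

Take the plate with the single large opening out of the rack and stand it on the ledge of the inspection stand's easel, opening in the upper half, between the end stops and flat back against the rest; hold it by its outer edges only, never touching its polished faces, and set it down rather than dropping it. Then turn the stand's dial to the long mark. Leave the other two plates where they stand.

Things in the scene. Friction and masses are not known exactly. Their poses are not given: they have to be found in the camera images.
- window_plate: Black plastic plate with one large opening, 66 wide x 130 long x 6 mm thick, 70 g, leaning 25 deg from vertical in a rack slot, top nearer the robot. Origin: middle of its bottom edge; z up along the plate, y across, x normal (away from the rest behind it). A 5 mm dull rim all round counts as edge and may be touched. Grip across the two long edges, in the upper half.
- window_face: The polished part of the same plate, inside the rim: 56 x 120 mm, including the walls of the opening. Same origin and axes as window_plate. Must not be touched by the robot.
- window_opening (a point): Centre of that plate's opening (34 mm wide, 42 mm long), 87 mm up from the bottom edge.
- plain_plate: A plate of the same size, lean, origin and axes in another slot, with no opening. Leave it.
- twin_plate: A plate of the same size, lean, origin and axes in another slot, with two small openings one above the other. Leave it.
- rack: Plywood rack, base 235 x 110 mm, origin under its middle, x slanting away from the robot. Three slots 62 mm apart along x, the middle one over the origin; a plate's bottom edge stands 40 mm above the table on a ledge 94 mm wide (lip 8 mm high). Behind a plate is a rest 46 mm wide, 84 mm high along the plate.
- easel: Stand's aluminium ledge and back rest, leaning 33 deg from vertical, top nearer the robot. Origin and axes are those of a centrally seated plate: origin mid bottom edge, z up the plate, y across, x away from the rest. Rest 46 mm wide, 84 mm up z; lip 8 mm high at x = 18 mm; end stops 14 mm high at y = +-41 mm (8 mm play each side). A light bar 59 mm tall stands beyond the lip.
- dial (a joint): Angle of the dial on the stand's console, 0 to 2.094 rad, growing clockwise seen from above, axis vertical. It clicks every 40 degrees (0, 0.698, 1.396, 2.094), each with a white mark; the long thick mark is at 1.396 rad.
- dial_grip (a point): On the dial's axis at the height to grip, in its upright bar 57 mm long, 14 wide, 32 high: bar top 7 mm above this point, dial disc (60 mm across) 15 mm below it, console top 37 mm below it. The bar lies along this point's x and turns with the dial; the white pointer line is on the -x half.
Mind the look-alikes: they are no part of the job. What is shaped like the window_plate but turquoise is not meant.

How it is judged:
By the outcome, as a careful person would: the job done as asked, in the order asked, and still so for the second after the job is handed in, with the robot touching nothing.
It also fails if it takes over 56 s, if anything falls off the work surface, if the arm or the gripper's body presses on something with over 40 N, if the wrist force passes 120 N, or if a joint passes its speed limit or range.

### The arm

A 6-joint arm with a two-finger parallel gripper is mounted at the origin on the work surface. World frame = base frame: x ahead of the robot, y to its left, z up, the work surface at z = 0. Lengths are in m, angles in rad, forces in N, time in s.
With the tool pointing down it reaches from about 0.3 to 0.825 m from the base axis. Payload 5.4 kg.
Tool frame: the origin (TCP) lies at the very end of the fingers, on their centre line; the grasp point (between the pads) lies 19 mm behind it; z points along the fingers, y is the line along which they close (so a half turn about z gives the same grasp; the last joint's range is limited). The gripper opens to 92 mm and grips with 3 to 60 N. Pads are 20 mm wide; open, the fingers measure 128 mm over their backs; the gripper's body (75 mm by 189 mm) begins 69 mm behind the grasp point.
Start: joints at [0.956, 0.158, 1.597, -0, 1.386, -0.21], TCP at [0.226, 0.529, 0.215] pointing down, gripper open.
Joint ranges: [-2.91, 2.91], [-0.94, 2.29], [0.18, 2.7], [-1.29, 4.43], [0.17, 2.64], [-3, 3]. Speed limits (rad/s): [2.57, 2.57, 3.14, 3.14, 3.14, 3.14].

### API

Orientations are given as a rotation vector (axis times angle).
In Python, from workcell import bot gives the robot as it stands. Calls block until the motion is done:
- bot.goto(position, orientation): joint-space move of the TCP to a pose.
- bot.line_to(position, rot=None, max_speed=0.15): straight line of the TCP; rot=None keeps the orientation; max_speed is the mean speed in m/s.
- bot.set_joints(angles): joint-space move.
- bot.set_gripper(opening, newtons=None): opening from 0.0 (shut) to 1.0 (fully open); newtons is the grip in N (None keeps the last); returns when the fingers have stopped.
- bot.hold(seconds).
- bot.inverse_kinematics(position, orientation): joint angles nearest the present ones, or None.
- bot.read_camera(name): name is "side" or "top"; returns a dict with "pixels" (400x640x3 uint8, blue, green, red), "fx", "fy", "cx", "cy" (pixels), "R" (3x3) and "t" (3): a world point X has camera coordinates R X + t. Camera axes: x right, y down, z forward; pixel columns grow to the right and rows downward; lengths in m; the calibration is good to about 2 mm. A picture is of the moment at which its call begins. There is no depth.
A pose or a line that the arm cannot do raises bot.MotionError and nothing moves.
- bot.job_done(): hands the job in; it is judged then, once.
Readings, each from a call of its own:
- bot.current_clock(): time.
- bot.current_joints(): joint angles.
- bot.current_joint_vel(): joint speeds.
- bot.current_effort(): joint torques, N m.
- bot.current_ee_pos(): TCP position.
- bot.current_tool_rot(): TCP orientation.
- bot.current_contact_force(): force on the tool from outside, world axes, zero at the start.
- bot.current_ft_torque(): the same for the moment, N m.
- bot.current_opening(): opening from 0.0 (shut) to 1.0 (fully open).
- bot.current_grip_force(): force on a finger pad.
Only numpy, scipy, OpenCV 4.12 (cv2) and the standard library are available. Lean on these libraries where they do the work, as an engineer would, in place of code of your own. Each camera call takes 0.05 s, during which the arm holds its last target. There are 200 camera calls.

## Working session

There is one attempt and no reset: what is moved stays moved. The work goes in short steps, each a Python script; the robot and the scene stay as the last script left them, time stands still between calls to the robot, and variables do not carry over. Pictures are saved under pics/ and viewed, at most 10 in all, crops included, and the job is handed in when it is done.

```bash
mkdir -p pics; ls; python3 - <<'E'
from workcell import bot
import cv2,numpy as np
for n in("side","top"):
    c=bot.read_camera(n); cv2.imwrite(f"pics/{n}0.png",c["pixels"])
    R=np.array(c["R"]);print(n,c["fx"],c["fy"],c["cx"],c["cy"],R.round(3).tolist(),(-R.T@np.array(c["t"])).round(3))
E
```

```text
pics
side 428.66392757040643 428.66392757040643 321.3180713671279 209.4774019919198 [[0.95, -0.311, 0.021], [-0.186, -0.619, -0.763], [0.251, 0.721, -0.645]] [ 0.191 -0.927  0.895]
top 466.2292798897923 466.2292798897923 311.9993228762876 198.46231261271413 [[0.025, -1.0, -0.004], [-0.999, -0.025, -0.034], [0.034, 0.005, -0.999]] [ 0.444 -0.082  1.322]
```

View pics/side0.png

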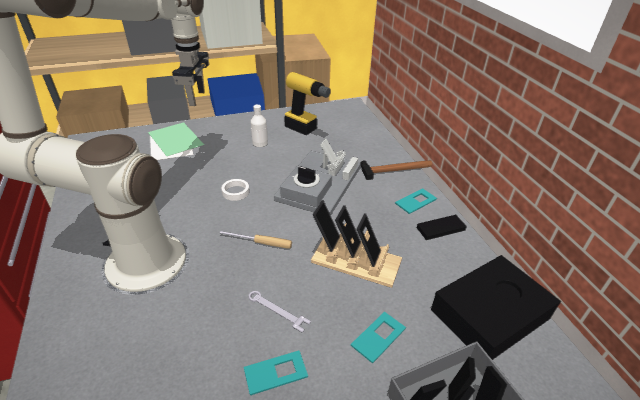

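View pics/top0.png

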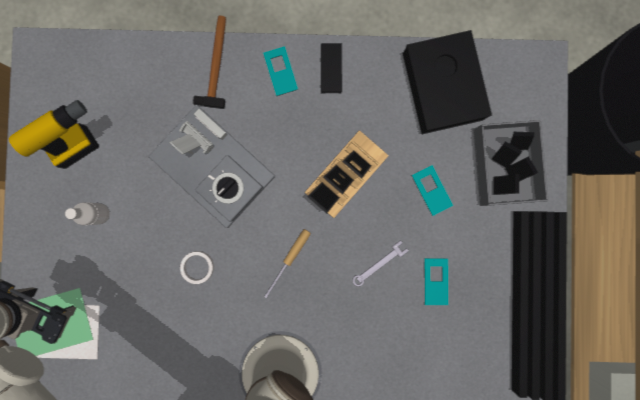

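The rack is at side (357,245) and top (345,175), holding three black plates at top (322,196), (339,178) and (357,162). The stand is at side (318,180) and top (210,165), with its dial at top (228,187). Look-alikes are the turquoise plates at top (280,70), (432,190) and (436,281), the black pieces in the grey bin (510,160) and the black slab (331,68). I'll take enlarged crops next.

```bash
python3 - <<'E'
import cv2,numpy as np
s=cv2.imread("pics/side0.png");t=cv2.imread("pics/top0.png")
def cr(im,x,y,w,h,k): 
    o=cv2.resize(im[y:y+h,x:x+w],None,fx=k,fy=k,interpolation=cv2.INTER_CUBIC)
    o=cv2.convertScaleAbs(255*(o/255.)**.6)
    for i in range(0,w,10): cv2.line(o,(i*k,0),(i*k,12 if i%50 else 24),(0,0,255),1)
    for i in range(0,h,10): cv2.line(o,(0,i*k),(12 if i%50 else 24,i*k),(0,0,255),1)
    return o
cv2.imwrite("pics/c1.png",np.hstack([cr(s,310,190,100,100,4),cr(s,270,130,100,100,4)]))
cv2.imwrite("pics/c2.png",np.hstack([cr(t,300,120,100,100,4),cr(t,180,105,100,100,4)]))
# cr(t)
E
```

```text
(no output)
```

View pics/c1.png

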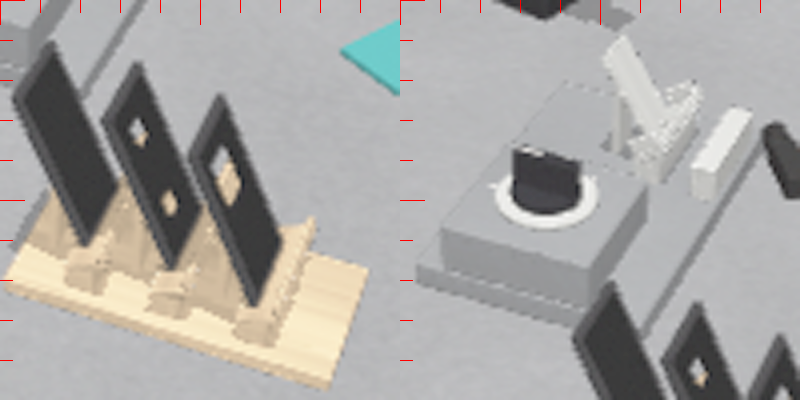

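View pics/c2.png

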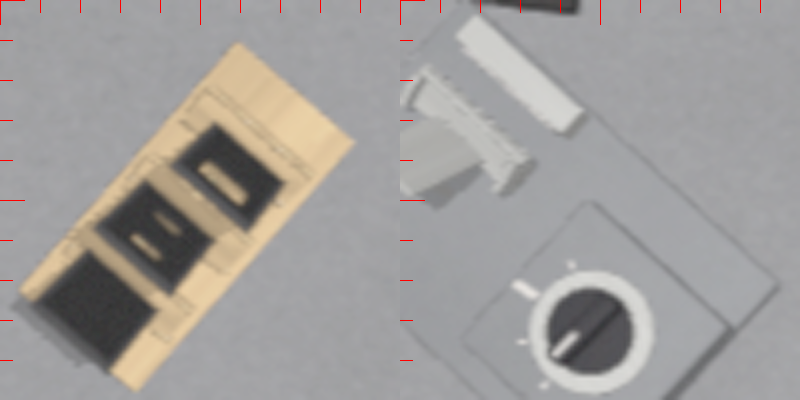

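The plate with the single opening is the far one in the rack, at side (369,240) and top (357,162). The twin plate is in the middle and the plain one is nearest. On the stand, the dial's white pointer is toward top (321→222,191), and the long mark is at top (211,177). I need an enlarged look at the easel.

```bash
python3 - <<'E'
import cv2,numpy as np
s=cv2.imread("pics/side0.png");t=cv2.imread("pics/top0.png")
def cr(im,x,y,w,h,k): 
    o=cv2.resize(im[y:y+h,x:x+w],None,fx=k,fy=k,interpolation=cv2.INTER_CUBIC)
    o=cv2.convertScaleAbs(255*(o/255.)**1.3)
    for i in range(0,w,10): cv2.line(o,(i*k,0),(i*k,12),(0,0,255),1)
    for i in range(0,h,10): cv2.line(o,(0,i*k),(12,i*k),(0,0,255),1)
    return o
cv2.imwrite("pics/c3.png",np.hstack([cr(s,314,134,50,50,8),cr(t,165,105,50,50,8)]))
E
```

```text
(no output)
```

View pics/c3.png

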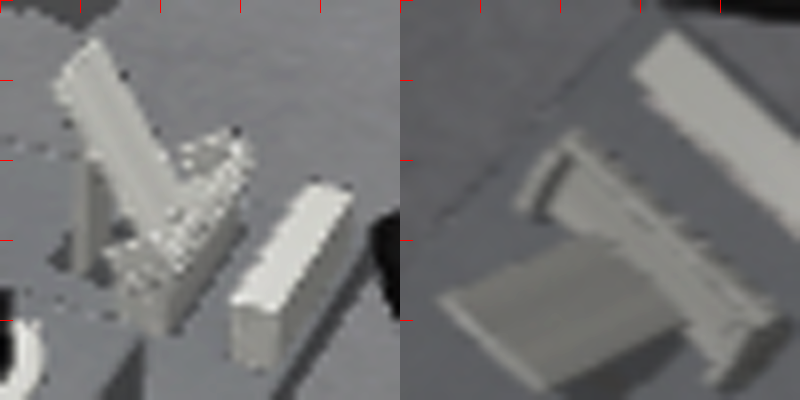

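The easel's rest, lip and end stops are visible, with x toward the light bar (up-right in the top view). Next I fit poses from the pixel correspondences.

```bash
cat > h.py <<'E'
import numpy as np, cv2
from scipy.optimize import least_squares
from scipy.spatial.transform import Rotation as Ro
from workcell import bot
def cams(): return {n:bot.read_camera(n) for n in("side","top")}
def proj(c,X):
    p=np.asarray(X)@np.array(c["R"]).T+np.array(c["t"])
    return np.c_[c["fx"]*p[:,0]/p[:,2]+c["cx"],c["fy"]*p[:,1]/p[:,2]+c["cy"]]
def frame(yaw,lean): # plate frame: x normal, y across, z up the plate
    return (Ro.from_euler('z',yaw)*Ro.from_euler('y',-lean)).as_matrix()
def fit(C,obs,lean,p0,zfix=None):
    # obs: (cam, model point mm, pixel)
    def res(p):
        F=frame(p[3],lean);o=np.array([p[0],p[1],p[2] if zfix is None else zfix]);r=[]
        for cn,m,px in obs: r+=list(proj(C[cn],[o+F@(np.array(m)/1e3)])[0]-px)
        return np.array(r)
    s=least_squares(res,p0,loss='soft_l1');return s.x,res(s.x).reshape(-1,2)
def tri(C,pix):
    s=least_squares(lambda X:np.concatenate([proj(C[n],[X])[0]-p for n,p in pix.items()]),[.5,0,.1]);return s.x,s.fun
E
python3 - <<'E'
from h import *
C=cams();np.set_printoptions(precision=3,suppress=True)
S=lambda x,y:np.array([310+x/4-.4,190+y/4-.4]);T=lambda x,y:np.array([300+x/4-.4,120+y/4-.4])
o=[("side",(3,33,130),S(222,99)),("side",(3,33,0),S(283,240)),("side",(3,-33,0),S(256,305)),("side",(3,-33,130),S(196,157)),
("top",(3,33,0),T(215,124)),("top",(3,-33,0),T(285,184)),("top",(3,-33,130),T(245,230)),("top",(3,33,130),T(175,170))]
L=np.deg2rad(25)
for z in(None,.04):
    p,r=fit(C,o,L,[.55,-.2,.04,-.7],z);print("plate",p,"\n",r.T)
E8=lambda x,y:np.array([314+x/8-.45,134+y/8-.45]);T8=lambda x,y:np.array([165+(x-400)/8-.45,105+y/8-.45])
o=[("side",(0,23,84),E8(101,43)),("side",(0,-23,84),E8(62,88)),("top",(0,23,84),T8(450,292)),("top",(0,-23,84),T8(553,382)),
("top",(21,45,12),T8(575,135)),("top",(21,-45,12),T8(792,325)),("side",(21,45,12),E8(247,148))]
p,r=fit(C,o,np.deg2rad(33),[.6,.2,.06,-.7]);print("easel",p,"\n",r.T)
print("lightbar top", tri(C,{"side":E8(332,188),"top":T8(690,55)}) )
print("bar top",tri(C,{"side":np.array([306.6,168.8]),"top":np.array([226.8,187.3])}))
A,f=tri(C,{"side":np.array([270+113/4-.4,130+148/4-.4]),"top":np.array([180+155/4-.4,105+357/4-.4])});print("bar end pointer",A,f)
A,f=tri(C,{"side":np.array([270+181/4-.4,130+163/4-.4]),"top":np.array([180+218/4-.4,105+302/4-.4])});print("bar other end",A,f)
E
```

```text
plate [ 0.602 -0.209  0.039 -0.683] 
 [[-0.562 -0.544 -0.194 -1.491 -0.287  0.452  2.024 -0.562]
 [-1.14   0.509  0.647  0.07  -0.78  -0.284 -0.105 -2.197]]
plate [ 0.602 -0.209  0.04  -0.68 ] 
 [[-0.615 -0.566 -0.15  -1.478 -0.189  0.612  2.243 -0.413]
 [-1.336  0.315  0.478 -0.1   -0.731 -0.277 -0.044 -2.091]]
easel [ 0.645  0.243  0.053 -0.749] 
 [[ 0.59  -0.093  0.88   0.587 -0.098 -3.552 -0.859]
 [-0.229  0.441 -1.171 -0.044  0.674  0.15  -0.432]]
lightbar top (array([0.714, 0.232, 0.069]), array([ 0.258, -0.014, -0.073,  0.187]))
bar top (array([0.509, 0.145, 0.117]), array([-0.447, -0.   ,  0.114, -0.348]))
bar end pointer [0.49  0.168 0.115] [ 0.49   0.004 -0.12   0.38 ]
bar other end [0.529 0.126 0.12 ] [-0.889  0.007  0.233 -0.694]
```

```bash
cat >> h.py <<'E'
PL=(np.array([.602,-.209,.040]),frame(-.688,np.deg2rad(25)))
EA=(np.array([.645,.243,.053]),frame(-.735,np.deg2rad(33)))
def tool(F,s=1):
    z=-F[:,2];y=s*F[:,1];return Ro.from_matrix(np.c_[np.cross(y,z),y,z]).as_rotvec()
def at(P,x,y,z): return P[0]+P[1]@(np.array([x,y,z])/1e3)
ZG=81. # TCP height up the plate when gripping at 100 mm
def down(yaw): # tool down, closing line y at heading yaw+90deg
    return (Ro.from_euler('z',yaw)*Ro.from_euler('x',np.pi)).as_rotvec()
E
python3 - <<'E'
from h import *
np.set_printoptions(precision=2,suppress=True)
print(bot.current_clock())
for s in(1,-1):
    for n,P in(("pl",PL),("ea",EA)):
        for d in(0,40,140): print(s,n,d,at(P,0,0,ZG+d),bot.inverse_kinematics(at(P,0,0,ZG+d),tool(P[1],s)))
for k in(0,1):
    for yaw in(-.78,-.78-1.396): print(k,bot.inverse_kinematics([.509,.145,.102],down(yaw+k*np.pi)))
E
```

```text
0.2
1 pl 0 [ 0.58 -0.19  0.11] [-0.46  0.06  1.98 -0.15  0.68 -1.25]
1 pl 40 [ 0.56 -0.18  0.15] [-0.45 -0.03  1.99 -0.14  0.76 -1.25]
1 pl 140 [ 0.53 -0.15  0.24] [-0.43 -0.23  1.99 -0.13  0.97 -1.26]
1 ea 0 [0.61 0.27 0.12] [ 0.49  0.42  1.58 -0.64  1.03 -0.04]
1 ea 40 [0.6  0.29 0.15] [ 0.52  0.37  1.57 -0.62  1.09 -0.05]
1 ea 140 [0.56 0.32 0.24] [ 0.61  0.28  1.52 -0.59  1.26 -0.07]
-1 pl 0 [ 0.58 -0.19  0.11] [-0.46  0.06  1.98 -0.15  0.68  1.89]
-1 pl 40 [ 0.56 -0.18  0.15] [-0.45 -0.03  1.99 -0.14  0.76  1.89]
-1 pl 140 [ 0.53 -0.15  0.24] [-0.43 -0.23  1.99 -0.13  0.97  1.88]
-1 ea 0 [0.61 0.27 0.12] None
-1 ea 40 [0.6  0.29 0.15] None
-1 ea 140 [0.56 0.32 0.24] None
0 [ 0.05  0.16  1.83 -0.    1.15  2.4 ]
0 [ 0.05  0.16  1.83  0.    1.15 -2.49]
1 [ 0.05  0.16  1.83  0.    1.15 -0.74]
1 [ 0.05  0.16  1.83 -0.    1.15  0.65]
```

```bash
python3 - <<'E'
from h import *
bot.set_gripper(1.0,20)
bot.line_to([.226,.45,.36],max_speed=.3)
bot.goto(at(PL,0,0,ZG+140),tool(PL[1]))
bot.line_to(at(PL,0,0,ZG+45),max_speed=.2)
print(bot.current_clock(),bot.current_ee_pos(),bot.current_contact_force())
C=cams();out=[]
for n,(x,y) in(("side",(325,180)),("top",(310,120))):
    o=cv2.resize(C[n]["pixels"][y:y+80,x:x+80],None,fx=5,fy=5,interpolation=cv2.INTER_CUBIC)
    o=cv2.convertScaleAbs(255*(o/255.)**.6)
    F=[at(PL,3,a,b) for a,b in((33,0),(33,130),(-33,130),(-33,0))]
    cv2.polylines(o,[((proj(C[n],F)-[x,y]+.5)*5).astype(int)],True,(0,0,255),1); out.append(o)
cv2.imwrite("pics/p1.png",np.hstack(out))
E
```

```text
4.1417 [ 0.56127158 -0.17502434  0.1549091 ] [-0.2432766   0.20035392  0.97240804]
```

View pics/p1.png

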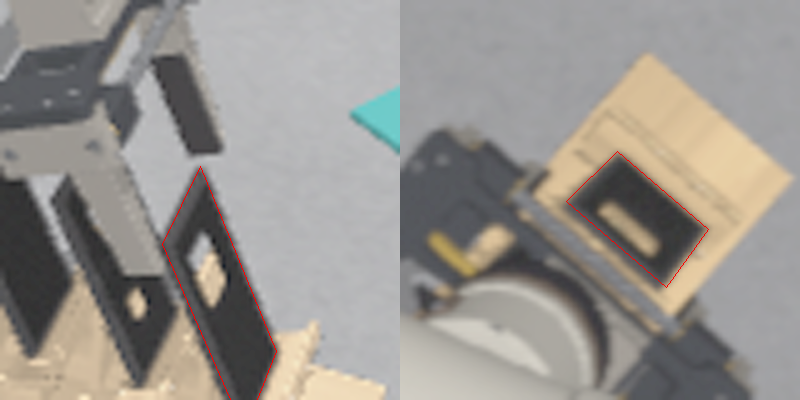

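The fitted outline sits on the window plate within about 1 px in both views, and the fingers straddle it. I'll descend, grip and lift.

```bash
python3 - <<'E'
from h import *
bot.line_to(at(PL,1,0,ZG),max_speed=.12)
print(bot.current_contact_force())
bot.set_gripper(0.0,20)
print(bot.current_opening()*92,bot.current_grip_force(),bot.current_contact_force())
bot.line_to(at(PL,2,0,ZG+25),max_speed=.1)
p=at(PL,2,0,ZG+25);bot.line_to(p+[-.02,0.01,.14],max_speed=.2)
bot.hold(.3)
print(bot.current_clock(),bot.current_opening()*92,bot.current_grip_force(),bot.current_contact_force())
C=cams();out=[]
F=[bot.current_ee_pos()+PL[1]@(np.array(v)/1e3) for v in((3,33,-ZG),(3,33,130-ZG),(3,-33,130-ZG),(3,-33,-ZG))]
for n in("side","top"):
    c=proj(C[n],F);x,y=(c.mean(0)-50).astype(int);y=min(max(y,0),300)
    o=cv2.resize(C[n]["pixels"][y:y+100,x:x+100],None,fx=4,fy=4,interpolation=cv2.INTER_CUBIC)
    o=cv2.convertScaleAbs(255*(o/255.)**.6)
    cv2.polylines(o,[((c-[x,y]+.5)*4).astype(int)],True,(0,0,255),1); out.append(o)
cv2.imwrite("pics/p2.png",np.hstack(out))
E
```

```text
[-0.31594799 -0.16578158  0.43834623]
65.88925540458487 19.972237050533295 [-1.26585072  0.14019494  1.55083906]
6.8333 66.16374244096613 19.969642460346222 [0.70442357 0.72245832 0.07740127]
```

View pics/p2.png

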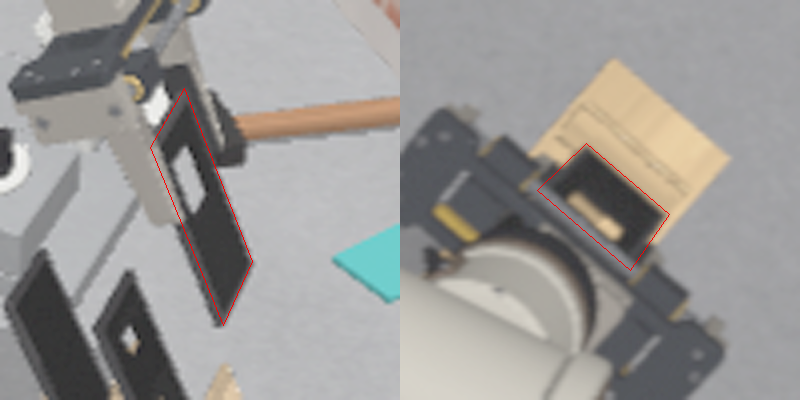

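The plate is held square, and the predicted outline matches. I'll move it above the easel and check before seating.

```bash
python3 - <<'E'
from h import *
bot.goto(at(EA,8,0,ZG+130),tool(EA[1]))
bot.line_to(at(EA,8,0,ZG+25),max_speed=.15)
bot.hold(.3)
print(bot.current_clock(),bot.current_opening()*92,bot.current_contact_force())
C=cams();out=[]
q=bot.current_ee_pos();print(q-at(EA,8,0,ZG+25))
F=[q+EA[1]@(np.array(v)/1e3) for v in((3,33,-ZG),(3,33,130-ZG),(3,-33,130-ZG),(3,-33,-ZG))]
G=[at(EA,*v) for v in((0,23,0),(0,23,84),(0,-23,84),(0,-23,0))]
H=[at(EA,*v) for v in((18,41,8),(18,-41,8))]
for n,(x,y) in(("side",(305,105)),("top",(160,95))):
    o=cv2.resize(C[n]["pixels"][y:y+80,x:x+80],None,fx=5,fy=5,interpolation=cv2.INTER_CUBIC)
    o=cv2.convertScaleAbs(255*(o/255.)**.8)
    for P,col in((F,(0,0,255)),(G,(0,200,0)),(H,(255,0,0))):
        cv2.polylines(o,[((proj(C[n],P)-[x,y]+.5)*5).astype(int)],True,col,1)
    out.append(o)
cv2.imwrite("pics/p3.png",np.hstack(out))
E
```

```text
9.875 65.89446419258543 [ 0.38067468 -0.12805315 -0.37252473]
[2.71906410e-06 2.85433298e-04 3.62310326e-04]
```

View pics/p3.png

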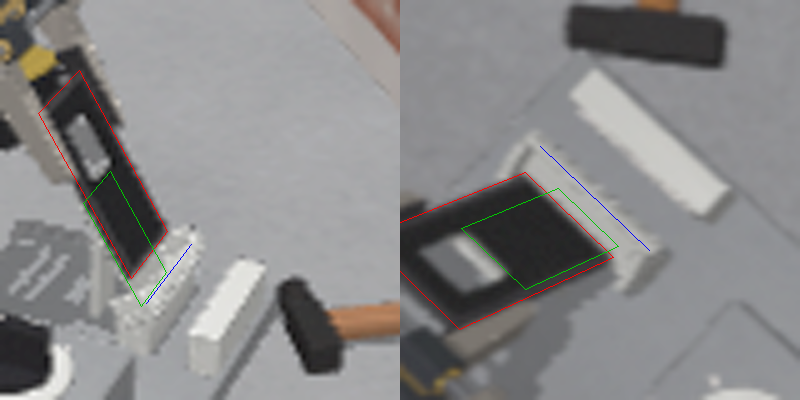

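The plate is centred between the stops and just in front of the rest. Now a guarded descent.

```bash
python3 - <<'E'
from h import *
F=EA[1]
bot.line_to(at(EA,8,0,ZG+10),max_speed=.08); bot.hold(.2)
f0=np.array(bot.current_contact_force())
z=10.
while z>-9:
    z-=1; bot.line_to(at(EA,8,0,ZG+z),max_speed=.03)
    f=F.T@(np.array(bot.current_contact_force())-f0)
    if f[2]>2.5 : break
print("ledge z",z,f.round(2))
x=8.
while x>-8:
    x-=1; bot.line_to(at(EA,x,0,ZG+z),max_speed=.03)
    g=F.T@(np.array(bot.current_contact_force())-f0)
    if g[0]>f[0]+2: break
print("rest x",x,g.round(2),bot.current_ee_pos(),bot.current_opening()*92,bot.current_clock())
E
```

```text
ledge z 4.0 [-0.31 -3.63  6.65]
rest x 5.0 [ 2.53 -2.67  6.02] [0.61433203 0.27109589 0.12808913] 66.03985635976899 12.7583
```

```bash
python3 - <<'E'
from h import *
F=EA[1]; f0=np.array(bot.current_contact_force())
z=4.;x=5.
z=4.8; bot.line_to(at(EA,x,0,ZG+z),max_speed=.03); bot.hold(.1)
w=lambda:(F.T@np.array(bot.current_contact_force())).round(2)
print(z,w())
for x in(4,3,2,1,0,-1):
    bot.line_to(at(EA,x,0,ZG+z),max_speed=.03); print(x,w(),F.T@np.array(bot.current_ft_torque()))
    if w()[0]>4: break
C=cams();out=[]
q=bot.current_ee_pos();print(q,bot.current_clock())
for n,(x0,y0) in(("side",(315,120)),("top",(160,100))):
    o=cv2.resize(C[n]["pixels"][y0:y0+66,x0:x0+66],None,fx=6,fy=6,interpolation=cv2.INTER_CUBIC)
    out.append(cv2.convertScaleAbs(255*(o/255.)**.8))
cv2.imwrite("pics/p4.png",np.hstack(out))
E
```

```text
4.8 [-1.27  0.53  0.78]
4 [ 0.02 -0.15  1.24] [0.13134843 0.13759162 0.02233136]
3 [ 0.83 -0.33  0.35] [0.05382346 0.152368   0.0025851 ]
2 [-0.28  0.45  0.29] [0.01683746 0.23739307 0.03180009]
1 [0.18 0.   0.32] [ 0.00481156  0.20495156 -0.00673064]
0 [ 2.25 -0.62 -0.19] [-0.07318854 -0.1667841   0.06798337]
-1 [ 5.08 -0.38 -0.85] [-0.14714707 -0.75258334  0.08772834]
[0.61044613 0.27419609 0.12506261] 14.7083
```

View pics/p4.png

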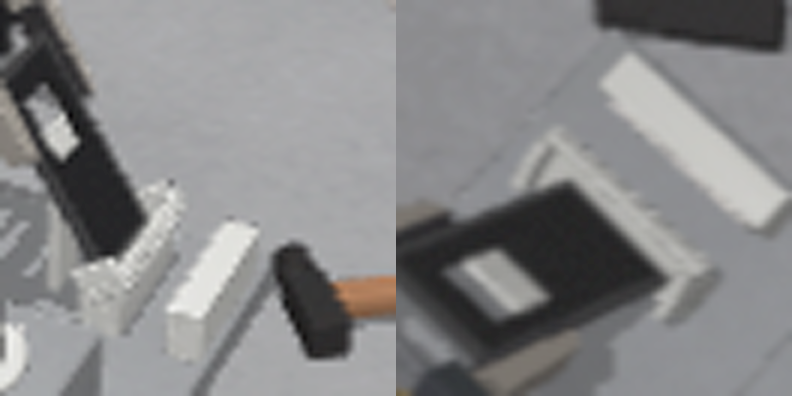

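The plate's bottom edge is behind the lip and between the stops, a touch toward −y. I'll nudge it to centre, lower it to contact and release.

```bash
python3 - <<'E'
from h import *
F=EA[1]
w=lambda:(F.T@np.array(bot.current_contact_force())).round(2)
bot.line_to(at(EA,.5,0,ZG+5.5),max_speed=.03)
bot.line_to(at(EA,.5,2,ZG+5.5),max_speed=.03);bot.hold(.15);a=w();print(a)
z=5.5
while z>0:
    z-=.5; bot.line_to(at(EA,.3,2,ZG+z),max_speed=.03);bot.hold(.05)
    if w()[2]-a[2]>2: break
bot.hold(.2);print(z,w())
bot.set_gripper(.82); bot.hold(.2); print(w(),bot.current_opening()*92)
bot.set_gripper(1.0); bot.hold(.2); print(w(),bot.current_opening()*92,bot.current_grip_force())
bot.line_to(at(EA,.3,2,ZG+z+30),max_speed=.08);print(w())
bot.line_to(at(EA,.3,2,ZG+z+110),max_speed=.2)
print(w(),bot.current_clock())
C=cams()
for n in C: cv2.imwrite(f"pics/r_{n}.png",C[n]["pixels"])
P=(EA[0]+F@[0,.002,z/1e3],F)
for n in C: # dark pixel quad vs prediction
    x,y=(150,90) if n=="top" else (305,110)
    im=C[n]["pixels"].max(2)
    print(n,proj(C[n],[at(P,3,a,b) for a,b in((33,0),(33,130),(-33,130),(-33,0))]).round(1).tolist())
E
```

```text
[ 1.95 -1.02 -1.81]
4.5 [ 2.38 -0.52  2.61]
[-0.67  0.15 -0.4 ] 75.55431545449606
[0.58 0.16 0.85] 91.80536190034218 0.0
[0.13 0.03 0.47]
[-0.93  0.33 -0.73] 18.4167
side [[339.2, 156.1], [321.7, 124.4], [313.6, 133.2], [332.0, 165.6]]
top [[187.6, 128.9], [156.0, 141.3], [174.9, 159.5], [204.9, 145.4]]
```

```bash
python3 - <<'E'
from h import *
np.set_printoptions(precision=2,suppress=True)
D=np.array([.509,.145,.102]);yaw=-.78+np.pi
bot.line_to(np.array(bot.current_ee_pos())+[-.06,-.03,.06],max_speed=.25)
bot.goto(D+[0,0,.12],down(yaw)); bot.set_gripper(.5,20)
C=cams()
for n in C: cv2.imwrite(f"pics/d_{n}.png",C[n]["pixels"])
f0=np.array(bot.current_contact_force())
bot.line_to(D+[0,0,.02],max_speed=.15)
for k in(15,10,5,0):
    bot.line_to(D+[0,0,k/1e3],max_speed=.05); f=np.array(bot.current_contact_force())-f0
    if f[2]>3: print("touch",k);break
print(f,bot.current_ee_pos())
bot.set_gripper(0.,15);bot.hold(.2)
print(bot.current_opening()*92,bot.current_grip_force(),np.array(bot.current_contact_force())-f0,bot.current_ft_torque(),bot.current_joints(),bot.current_clock())
E
```

```text
[ 0.14 -0.22 -0.29] [0.51 0.14 0.1 ]
14.029908541071231 14.997776672244072 [ 13.12  11.52 -11.23] [ 2.15 -2.32 -0.01] [ 0.05  0.16  1.83  0.01  1.14 -0.74] 23.2167
```

```bash
python3 - <<'E'
from h import *
np.set_printoptions(precision=2,suppress=True)
u=np.array([.703,.711,0]);D=np.array([.509,.145,.102])
for k in(1,2,3,4,5):
    bot.line_to(D+u*k/1e3,max_speed=.03);bot.hold(.1)
    f=np.array(bot.current_contact_force());print(k,f)
    if f@u<3: break
print(bot.current_ft_torque(),bot.current_joints(),bot.current_grip_force(),bot.current_clock())
E
```

```text
1 [10.67  9.69 -8.43]
2 [ 8.27  6.42 -6.07]
3 [ 5.08  4.79 -4.19]
4 [ 5.05  3.36 -2.74]
5 [ 2.7  -0.42  0.75]
[ 0.04 -0.28 -0.04] [ 0.06  0.17  1.82 -0.    1.15 -0.74] 14.996004849672318 24.9667
```

```bash
python3 - <<'E'
from h import *
np.set_printoptions(precision=2,suppress=True)
yaw0=-.78+np.pi
p=np.array([.509,.145,.102])+np.array([.703,.711,0])*.005
for a in np.deg2rad([14,27,40,54,67,80]):
    r=down(yaw0-a)
    q=bot.inverse_kinematics(p,r); bot.set_joints(q)
    for _ in range(2):
        bot.hold(.1)
        y=Ro.from_rotvec(r).as_matrix()[:,1]
        f=np.array(bot.current_contact_force());s=f@y
        if abs(s)<2.5: break
        p=p+y*np.clip(s*.00028,-.003,.003); bot.line_to(p,r,max_speed=.03)
    print(np.rad2deg(a).round(),f,bot.current_ft_torque()[2],(p*1e3).round(1))
print(bot.current_opening()*92,bot.current_clock())
E
```

```text
14.0 [-0.02 -2.11  4.75] 0.014161948587611637 [512.5 148.6 102. ]
27.0 [ 2.08 -2.43  4.38] -0.014877546646335046 [511.5 148.2 102. ]
40.0 [ 1.14 -3.76  5.27] 0.03519816783392516 [511.5 148.2 102. ]
54.0 [-1.18 -3.    6.4 ] 0.055345324828462834 [511.5 148.2 102. ]
67.0 [-2.22 -2.97  8.75] -0.050944285673123244 [511.5 148.2 102. ]
80.0 [-3.45 -1.72  9.07] 0.021288774137168703 [511.5 148.2 102. ]
13.687596448669737 27.9333
```

```bash
python3 - <<'E'
from h import *
bot.set_gripper(.4);bot.hold(.2)
print(bot.current_contact_force())
p=np.array(bot.current_ee_pos());bot.line_to(p+[0,0,.13],max_speed=.2)
bot.goto([.40,-.08,.33],down(-.78+np.pi-1.396)); bot.hold(.2)
print(bot.current_clock())
C=cams()
def cr(n,x,y,w,h,k): return cv2.convertScaleAbs(255*(cv2.resize(C[n]["pixels"][y:y+h,x:x+w],None,fx=k,fy=k,interpolation=cv2.INTER_CUBIC)/255.)**.7)
a=cr("side",290,110,75,75,5);b=cr("top",150,105,75,75,5)
c=cr("top",200,160,50,50,4)
o=np.zeros((580,752,3),np.uint8);o[:375,:375]=a;o[:375,376:751]=b;o[378:578,:200]=c;o[378:578,210:410]=cr("side",285,155,50,50,4);o[378:578,420:]=cr("side",310,190,83,50,4)[:,:332]
cv2.imwrite("pics/f.png",o)
E
```

```text
[0.63770271 1.55282819 0.19649269]
30.7083
```

View pics/f.png

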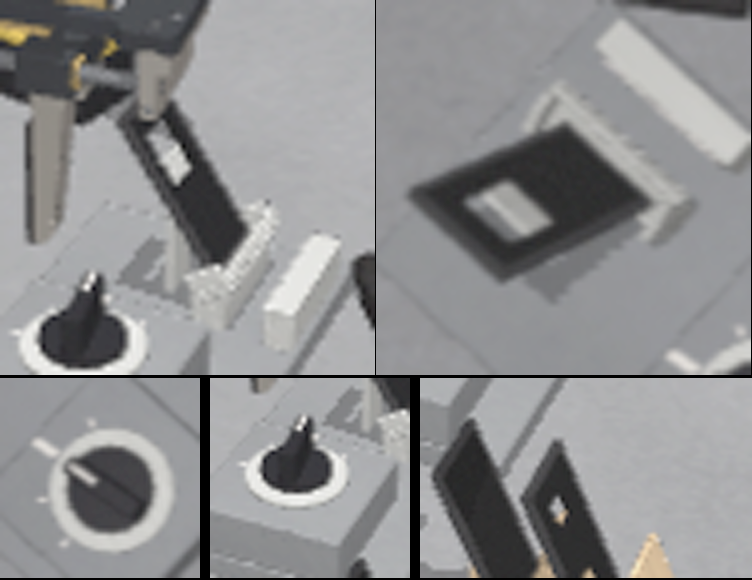

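The plate stands on the ledge behind the lip, between the stops, leaning on the rest with its opening up. The dial pointer lines up with the long mark, the other two plates are undisturbed, and the arm is clear.

```bash
python3 -c "
from workcell import bot
print(bot.job_done(),bot.current_clock())"
```

```text
the job is handed in; nothing more can be done
the job is handed in; nothing more can be done
```

I stood the window plate on the easel with its opening in the upper half, turned the dial to the long mark, left the other two plates in the rack, and handed the job in at about 31 s of the 56 s limit. The final picture showed all of this; no verdict came back after handing in.

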